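# Dock a carrier of settled sample vials between the rails and shut the retainer

### The job

The samples in the vials have settled and must not be jarred: push the grey vial carrier along the bench into the docking lane until it sits gently but fully home against the end bumpers, without the carrier ever touching either guide rail. Then push the retaining bar fully shut across the lane behind it. Do not lift or tip the carrier, do not touch the vials, and leave the bottles and the tape where they stand.

Things in the scene. Friction and masses are not known exactly. Their poses are not given: they have to be found in the camera images.
- dock: Fixed docking lane: white housing with two low rails running out of it. Origin on the bench, mid of the lane's mouth (free ends of the rails). x points down the lane to the housing, y to rail_far, z up. Rails from x = 0 to 172 mm; lane 102 wide (y = -51 to 51), 12 more than the carrier, its floor is the bench. Housing from x = 172 to 236 mm, 164 wide, 61 high
- dock_bumpers (a point): Point midway between the faces of the two rubber end bumpers, where the carrier's front face stops: dock x = 168, y = 0, z = 27 mm (bumpers at y = 30 and -30 mm). When the carrier sits home its centre is at dock x = 108 mm, its rear face at x = 48 mm. Tall things not to hit: a spectrometer (world x > 0.52 m, y -0.22 to -0.43) and a monitor (along the line from x 0.58, y 0.47 to x 0.80, y 0.10)
- rail_far: Guide rail farther from the robot: straight aluminium bar 172 x 14 x 16 mm (length, width, height), fixed. Origin at its free end, on the bench, mid width (dock x = 0, y = 58 mm); x along the bar towards the housing
- rail_near: Guide rail nearer the robot: the same bar, at dock x = 0, y = -58 mm; origin likewise
- carrier: Grey vial carrier, loose on the bench before the lane: block 120 long (x), 90 wide (y), 42 mm high, six round pockets, five with vials; 0.5 to 0.8 kg in all. Origin at the centre of its underside. Its +x end goes in first; it starts within 15 degrees of the lane, 20 to 50 mm off its axis towards rail_near. Its plain upright sides can be pushed above the 16 mm rails
- presence_pin (a joint): Sprung brass pin, 12 mm diameter, between the end bumpers on the lane's axis at 27 mm height: 0 = out (tip 6 mm in front of the bumpers), 0.006 m when the carrier sits against the bumpers; takes less than 1 N, too little to push the carrier back
- retainer (a joint): Retaining bar, swings level on an upright pivot. 0 = shut (hard stop): straight across the lane to rail_near. Grows as it opens: 1.57 = pointing along -x of the dock, 2.7 = end stop, beyond rail_far. Closes anticlockwise seen from above; stays where left; 0.5 N at the pad moves it. Steel, 10 wide, 12 high, ends 132 mm from the pivot. Shut, 7 mm behind the docked carrier
- retainer_pivot (a point): Pivot axis of the retaining bar at the bar's mid height: dock x = 35, y = 58, z = 29 mm (on rail_far). The bar spans 23 to 35 mm above the bench; the pivot's black cap reaches 41 mm, the keeper across on rail_near 36 mm
- retainer_pad (a point): Middle of the black pad (13 x 24 x 14 mm) near the tip of the retaining bar, 120 mm from the pivot; moves with the bar
- amber_bottle: Brown reagent bottle, 60 mm diameter, 120 mm high, standing beside the dock; origin at the centre of its base; a bystander
- white_bottle: White reagent bottle, 50 mm diameter, 100 mm high; origin at the centre of its base; a bystander
- tape: Small roll of dark tape lying flat, about 53 mm diameter, 19 mm high; origin at the centre of its underside; a bystander
- vial_0: Screw-cap sample vial, 27 mm diameter, 58 mm high, standing loose in the carrier's pocket at carrier x = -37, y = -19.5 mm; origin at the centre of its base, 6 mm above the carrier's underside; its cap ends 64 mm above the bench
- vial_1: Screw-cap sample vial, 27 mm diameter, 58 mm high, standing loose in the carrier's pocket at carrier x = -37, y = 19.5 mm; origin at the centre of its base, 6 mm above the carrier's underside; its cap ends 64 mm above the bench
- vial_2: Screw-cap sample vial, 27 mm diameter, 58 mm high, standing loose in the carrier's pocket at carrier x = 0, y = -19.5 mm; origin at the centre of its base, 6 mm above the carrier's underside; its cap ends 64 mm above the bench
- vial_3: Screw-cap sample vial, 27 mm diameter, 58 mm high, standing loose in the carrier's pocket at carrier x = 37, y = -19.5 mm; origin at the centre of its base, 6 mm above the carrier's underside; its cap ends 64 mm above the bench
- vial_4: Screw-cap sample vial, 27 mm diameter, 58 mm high, standing loose in the carrier's pocket at carrier x = 37, y = 19.5 mm; origin at the centre of its base, 6 mm above the carrier's underside; its cap ends 64 mm above the bench

How it is judged:
On the way, in this order (a step that is already met when the one before it is completed fails the run):
1. the carrier sits fully home against the end bumpers, the presence pin pushed in (x of carrier in the frame of dock above 0.104 m and value of joint presence_pin above 0.0035 m), for 0.2 s.
2. the retaining bar is shut across the lane behind it (value of joint retainer below 0.08 rad), for 0.2 s.
At the end, for the whole second after the job is handed in: The carrier rests on the bench within 4 mm of the end bumpers with the presence pin pushed in at least 3.5 mm, the retaining bar is within 0.08 rad of shut, and all five vials stand upright in their pockets (all of step 1 and value of joint retainer below 0.08 rad and linear speed of carrier below 0.02 m/s and height (world z) of carrier below 0.006 m and angle between each of vial_0, vial_1, vial_2, vial_3, vial_4's own z axis and vertical below 0.2 rad and z of each of vial_0, vial_1, vial_2, vial_3, vial_4 in the frame of carrier below 0.014 m); the robot touches nothing.
It fails at once if the carrier touches a guide rail (contact force between carrier and rail_far above 0.3 N or contact force between carrier and rail_near above 0.3 N).
It fails at once if the carrier is rammed against the bumpers or another part of the dock (over 60 N) (contact force between carrier and dock above 60 N).
It fails at once if a vial is touched by the robot (contact force between any of the arm, the fingers and vial_0 above 0.5 N or contact force between any of the arm, the fingers and vial_1 above 0.5 N or contact force between any of the arm, the fingers and vial_2 above 0.5 N or contact force between any of the arm, the fingers and vial_3 above 0.5 N or contact force between any of the arm, the fingers and vial_4 above 0.5 N).
It fails at once if the carrier is lifted (12 mm) or tipped (0.15 rad), or a vial is lifted out of its pocket or tipped (height (world z) of carrier above 0.012 m or angle between carrier's own z axis and vertical above 0.15 rad or angle between any of vial_0, vial_1, vial_2, vial_3, vial_4's own z axis and vertical above 0.35 rad or height (world z) of any of vial_0, vial_1, vial_2, vial_3, vial_4 above 0.03 m).
It fails at once if a bottle or the tape is moved by more than 20 mm or knocked over (distance of any of amber_bottle, white_bottle, tape from where it was at the start of the episode above 0.02 m or angle between any of amber_bottle, white_bottle, tape's own z axis and vertical above 0.3 rad).
It also fails if it takes over 70 s, if anything falls off the work surface, if the arm or the gripper's body presses on something with over 40 N, if the wrist force passes 120 N, or if a joint passes its speed limit or range.

### The arm

A 6-joint arm with a two-finger parallel gripper is mounted at the origin on a cart in front of the work surface, level with it; the furniture and walls round the work are solid. World frame = base frame: x ahead of the robot, y to its left, z up, the work surface at z = 0. Lengths are in m, angles in rad, forces in N, time in s.
With the tool pointing down it reaches from about 0.275 to 0.85 m from the base axis. Payload 5.2 kg.
Tool frame: the origin (TCP) lies between the finger pads; the fingertips stand 8 mm ahead of it and the grasp point (between the pads) lies 11 mm behind it (robot.nose_length is the distance from the TCP to the fingertips, in m); z points along the fingers, y is the line along which they close (so a half turn about z gives the same grasp; the last joint's range is limited). The gripper opens to 85 mm and grips with 20 to 120 N. Pads are 22 mm wide; open, the fingers measure 114 mm over their backs; the gripper's body (76 mm by 85 mm) begins 54 mm behind the grasp point. The pads swing forward as they close: fully open they stand 13 mm farther back than shut.
Start: joints at [0.997, 0.259, 1.535, -0, 1.348, -0.203], TCP at [0.199, 0.513, 0.239] pointing down, gripper open.
Joint ranges: [-3.14, 3.14], [-0.91, 2.08], [0.19, 2.58], [-1.22, 4.36], [0.22, 2.71], [-3.12, 3.12]. Speed limits (rad/s): [2.57, 2.57, 3.14, 3.14, 3.14, 3.14].

### API

Orientations are given as a rotation vector (axis times angle).
In Python, from station import robot, cams, workorder gives the robot as it stands (robot), with the cameras (cams) and the job (workorder).
- The arm moves only by the tool pendant, called as name(argument=value, ...) on one line, values as JSON. Schema: {"type":"object","properties":{"increments":{"type":"array","items":{"type":"object","properties":{"xyz":{"type":"array","items":{"type":"number"},"minItems":3,"maxItems":3},"rz":{"type":"number"}},"additionalProperties":false},"minItems":1,"maxItems":8},"jaw":{"type":"number"},"only":{"type":"string"},"quiet":{"type":"boolean"},"lines":{"type":"string"}},"required":["increments"],"additionalProperties":false}. increments is a list of rows, 1 to 8 of them, each an object with the fields xyz (a list: dx, dy, dz in shares of the most that a row can go, 1 being 50 mm), rz (a turn about the tool's z in fractions of the full range, 1 being pi rad); a field left out counts as zero; each row shifts and turns the commanded pose from where the row before left it, along the tool's axes as they then stand; what a row does not reach is not made up. A row lasts 1/10 s, in which the tool goes at most 0.05 m and 0.15 rad, less where a joint would pass 70% of its speed; a pose out of reach is approached as far as the arm can. jaw is the finger opening in m, set as the call begins (left out keeps the last). The fingers move at their own pace and stop on an object; the grip force is fixed at half the most. Time passes only in rows, so rows that do not move let the fingers close. The tool returns the time, the measured TCP pose, the force, the opening and the grip force at its end. only (a regular expression) keeps the lines of the reply that match it, lines (a string "A,B") keeps lines A to B, and quiet returns only ok. No shift or turn number may pass 1 either way. Input that does not fit is refused with a message, and nothing moves.
- robot.read_state(): the state, without advancing time (a new reading comes with each control period).
- cams.camera(name): name is "side" or "top" or "wrist"; returns a dict with "image" (480x640x3 uint8, blue, green, red), "mtx" (3x3 intrinsics, pixels), "rvec" (rotation vector, rad) and "tvec" (3), from world to camera coordinates, as OpenCV has them. Camera axes: x right, y down, z forward; pixel columns grow to the right and rows downward; lengths in m; the calibration is good to about 2 mm. A picture is of the moment at which its call begins. There is no depth.
- workorder.job_done(): hands the job in; it is judged then, once.
The state is a dict: "time_s": time; "joint_pos": joint angles; "dq": joint speeds; "effort": joint torques, N m; "eef_pos": TCP position; "ee_rot": TCP orientation; "contact_force": force on the tool from outside, world axes, zero at the start; "torque": the same for the moment, N m; "width": finger opening in m; "finger_force": force on a finger pad.
Only numpy, scipy, OpenCV 4.12 (cv2) and the standard library are available. Lean on these libraries where they do the work, as an engineer would, in place of code of your own. Each camera call takes 0.05 s, during which the arm holds its last target. There are 200 camera calls.

## Working session

There is one attempt and no reset: what is moved stays moved. The work goes in short steps, Python scripts to look and compute and a tool call to move; the robot and the scene stay as the last step left them, time stands still between calls to the robot, and variables do not carry over. Pictures are saved under pics/ and viewed, at most 10 in all, crops included, and the job is handed in when it is done.

```bash
ls; mkdir -p pics
```

Create h.py:
```python
import numpy as np, cv2
from station import robot, cams, workorder
def shot(n,f):
    c=cams.camera(n); cv2.imwrite('pics/'+f+'.png',c['image']); np.savez('pics/'+f,mtx=c['mtx'],rvec=c['rvec'],tvec=c['tvec']); return c
def ray(f,uv):
    c=np.load('pics/'+f+'.npz'); R=cv2.Rodrigues(c['rvec'])[0]; t=c['tvec'].reshape(3)
    d=R.T@np.linalg.inv(c['mtx'])@np.array([uv[0],uv[1],1.]); return -R.T@t,d
def onz(f,uv,z):
    o,d=ray(f,uv); return (o+d*(z-o[2])/d[2])[:2]
def proj(f,P):
    c=np.load('pics/'+f+'.npz'); return cv2.projectPoints(np.array(P,float).reshape(-1,1,3),c['rvec'],c['tvec'],c['mtx'],None)[0].reshape(-1,2)
def tri(f1,p1,f2,p2):
    o1,d1=ray(f1,p1);o2,d2=ray(f2,p2)
    s=np.linalg.lstsq(np.c_[d1,-d2],o2-o1,rcond=None)[0]; a=o1+s[0]*d1;b=o2+s[1]*d2
    return (a+b)/2,np.linalg.norm(a-b)
```

Run:
```python
from h import *
for n in('top','side'):
    c=shot(n,n+'0'); R=cv2.Rodrigues(c['rvec'])[0]; print(n,c['mtx'][0,0],-R.T@c['tvec'].reshape(3))
print(robot.read_state())
```

```text
pics
station.py
top 487.5315408944265 [ 0.40144602 -0.01751307  1.1540962 ]
side 574.0768889054402 [0.09551482 0.89361195 0.70274902]
{'time_s': 0.1, 'joint_pos': array([ 9.97179902e-01,  2.59286395e-01,  1.53595561e+00, -3.06177379e-05,
        1.34799176e+00, -2.02767496e-01]), 'dq': array([-0.00036738, -0.00069047, -0.00219108,  0.00044773, -0.00027645,
       -0.00168664]), 'effort': array([ 2.54810860e-03, -4.46972752e+01, -2.91248220e+01,  1.25575630e-04,
        6.38746511e-03,  1.32285282e-05]), 'eef_pos': array([0.19904546, 0.5122359 , 0.23855629]), 'ee_rot': array([-5.79075686e-01, -3.08715742e+00,  2.40333693e-03]), 'contact_force': array([-0.00391093, -0.28818598, -0.02121079]), 'torque': array([0.05710825, 0.08033478, 0.01510491]), 'finger_force': 0.0, 'width': 0.08537187506023516}
```

View pics/top0.png

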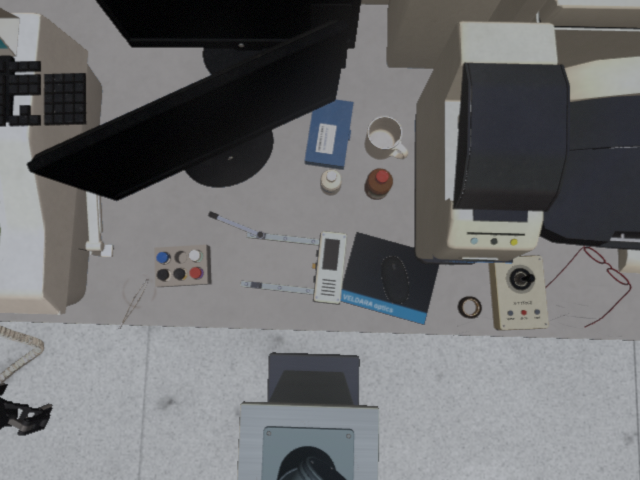

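View pics/side0.png

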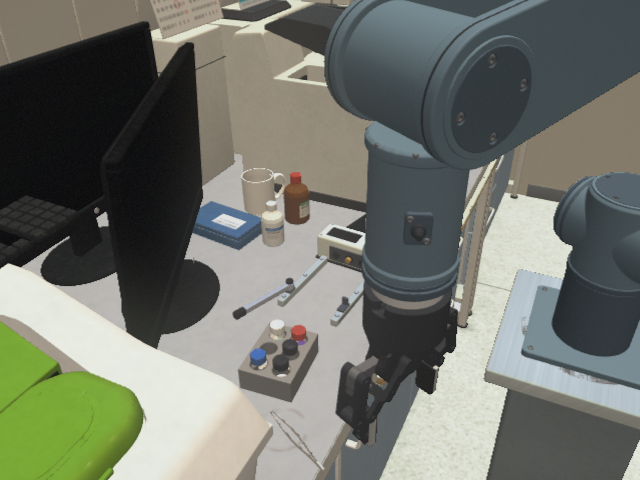

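The top view shows the carrier at about px (181,266), the rails' free ends at (262,237) and (243,285), the housing at (330,268), and the retainer pad at (213,215), swung open. I'll enlarge that area.

Run:
```python
import cv2
i=cv2.imread('pics/top0.png')[200:312,145:355]
cv2.imwrite('pics/top0c.png',cv2.resize(i,None,fx=3.8,fy=3.8,interpolation=cv2.INTER_CUBIC))
i=cv2.imread('pics/side0.png')[215:400,215:415]
cv2.imwrite('pics/side0c.png',cv2.resize(i,None,fx=3.2,fy=3.2,interpolation=cv2.INTER_CUBIC))
```

```text
(no output)
```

View pics/top0c.png

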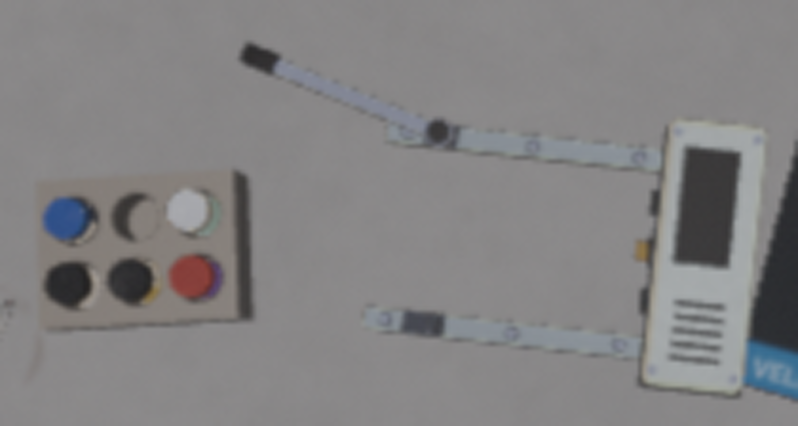

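View pics/side0c.png

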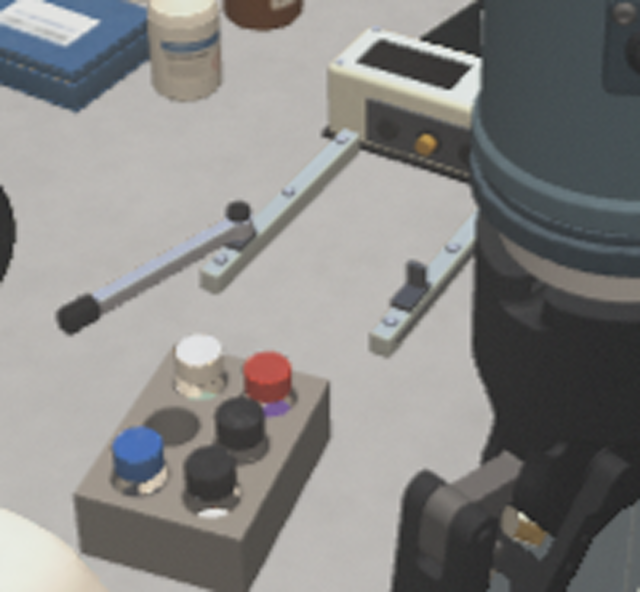

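Top crop, with pixels read by eye:
- Carrier top corners: (38,182), (238,170), (241,318), (44,328).
- Housing top corners: (670,122), (765,132), (742,396), (640,383).
- Rail ends: about (388,134) and (363,317).
- Pivot cap: (437,131).
- Pad: (260,58).
- The empty pocket is in the far row, in the middle, so carrier +x faces the dock.

Next I'll fit the poses.

Add to h.py:
```python
from scipy.optimize import least_squares
def fit(f,L,uv,x0):
    L=np.array(L,float)/1000; uv=np.array(uv,float)
    def W(q,L=L):
        c,s=np.cos(q[2]),np.sin(q[2]); return np.c_[q[0]+c*L[:,0]-s*L[:,1],q[1]+s*L[:,0]+c*L[:,1],L[:,2]]
    r=least_squares(lambda q:(proj(f,W(q))-uv).ravel(),x0,loss='soft_l1',x_scale=[.01,.01,.05]); return r.x,(proj(f,W(r.x))-uv)
CAR=[(-60,45,42),(60,45,42),(60,-45,42),(-60,-45,42)]
def rel(d,c):
    a=d[2];v=np.array(c[:2])-d[:2]; return np.r_[np.array([[np.cos(a),np.sin(a)],[-np.sin(a),np.cos(a)]])@v,(c[2]-a)]
```

Run:
```python
from h import *
o=lambda l:(np.array(l,float)+.5)/3.8-.5+[145,200]
s=lambda l:(np.array(l,float)+.5)/3.2-.5+[215,215]
D=[(172,82,61),(236,82,61),(236,-82,61),(172,-82,61),(0,65,16),(0,51,16),(0,-51,16),(0,-65,16),(35,58,41)]
d,r=fit('top0',D,o([(670,122),(765,132),(742,396),(640,383),(389,125),(388,143),(364,307),(362,327),(437,131)]),[.4,.1,-1.6])
print(d,r.round(1).tolist())
c,r=fit('top0',CAR,o([(38,182),(238,170),(241,318),(44,328)]),[.4,.3,-1.6]); print(c,r.round(1).tolist())
R=rel(d,c);print('rel',R, np.degrees(R[2]))
p=onz('top0',o([260,58]),.036); print('pad',p,rel(d,[*p,0]))
# side checks
print(tri('top0',o([38,182]),'side0',s([78,493])),tri('top0',o([238,170]),'side0',s([178,342])),tri('top0',o([241,318]),'side0',s([330,381])))
print('pivot',tri('top0',o([437,131]),'side0',s([237,209])),'pad',tri('top0',o([260,58]),'side0',s([80,305])))
np.save('dock.npy',d)
```

Add to h.py:
```python
def tool():
    s=robot.read_state(); return s['eef_pos'],cv2.Rodrigues(np.array(s['ee_rot']))[0],s
def go(xd,yd,z,yaw=None):
    "target TCP in dock frame (m), yaw = heading of tool y in dock frame (deg); prints turn, then shift in turned tool axes"
    d=np.load('dock.npy'); p,R,s=tool(); a=d[2]
    w=np.array([d[0]+np.cos(a)*xd-np.sin(a)*yd,d[1]+np.sin(a)*xd+np.cos(a)*yd,z])
    cur=np.arctan2(R[1,1],R[0,1]); turn=0
    if yaw is not None:
        turn=-((np.radians(yaw)+a-cur+np.pi)%(2*np.pi)-np.pi)
    Rn=R@cv2.Rodrigues(np.array([0,0,turn]))[0]
    print('dock tcp',(rel(d,[*p[:2],cur])*[1e3,1e3,57.3]).round(1),'z',p[2].round(4),'turn %.3f'%turn,'shift',(Rn.T@(w-p)).round(4),'world',w.round(3),'F',s['contact_force'].round(2),'t',s['time_s'],'w',round(s['width'],4))
```

Run:
```python
from h import *
o=lambda l:(np.array(l,float)+.5)/3.8-.5+[145,200]
D=[(0,65,16),(0,51,16),(0,-51,16),(0,-65,16),(35,58,41),(172,65,16),(172,51,16),(172,-51,16),(172,-65,16)]
d,r=fit('top0',D,o([(389,125),(388,143),(364,307),(362,327),(437,131),(661,147),(659,168),(641,335),(638,357)]),[.4,.1,-1.6])
print(d,r.round(1).tolist()); np.save('dock.npy',d)
c,r=fit('top0',CAR,o([(38,182),(238,170),(241,318),(44,328)]),[.4,.3,-1.6]); R=rel(d,c);print('rel',R, np.degrees(R[2]))
go(-.135,-.115,.15,180)
```

```text
[ 0.4829399   0.16485826 -1.64438037] [[-0.6, -1.4], [-1.1, -0.3], [0.0, -0.2], [-0.2, 0.5], [-0.2, 0.1], [0.3, 0.1], [0.2, 0.5], [0.5, -0.0], [0.7, 0.2]]
rel [-0.13431624 -0.03130052  0.16043808] 9.192425023763956
dock tcp [-325.6 -308.7  163. ] z 0.2386 turn -0.297 shift [-0.1937 -0.1904  0.0887] world [0.378 0.308 0.15 ] F [-0.   -0.29 -0.02] t 0.1 w 0.0854
```

The rows are not in the units I measure in: shifts go in shares of 50 mm and turns go in shares of pi rad. I convert before sending: -0.0323 m is -0.646, -0.0317 m is -0.634, -0.1485 rad / 3.1416 = -0.0473.

pendant(increments=[{"rz":-0.0473}, {"rz":-0.0473}, {"xyz":[-0.646, -0.634, 0.296]}, {"xyz":[-0.646, -0.634, 0.296]}, {"xyz":[-0.646, -0.634, 0.296]}, {"xyz":[-0.646, -0.634, 0.296]}, {"xyz":[-0.646, -0.634, 0.296]}, {"xyz":[-0.646, -0.634, 0.296]}], jaw=0.06)

```text
time_s: 0.9
eef_pos: [0.3792, 0.3071, 0.1498]
ee_rot: [-0.116, -3.139, 0.0]
contact_force: [0.9, 0.1, 0.3]
width: 0.0601
finger_force: 0.0
```

pendant(increments=[{}, {}])

```text
time_s: 1.1
eef_pos: [0.3787, 0.3077, 0.1499]
ee_rot: [-0.121, -3.137, 0.001]
contact_force: [-0.2, -0.6, 0.1]
width: 0.0602
finger_force: 0.0
```

Run:
```python
from h import *
go(-.135,-.115,.026,180)
shot('wrist','w1')
```

```text
dock tcp [-134.8 -114.4  179.8] z 0.1499 turn -0.003 shift [0.0003 0.0003 0.1239] world [0.378 0.308 0.026] F [-0.2  -0.59  0.11] t 1.1 w 0.0602
```

View pics/w1.png

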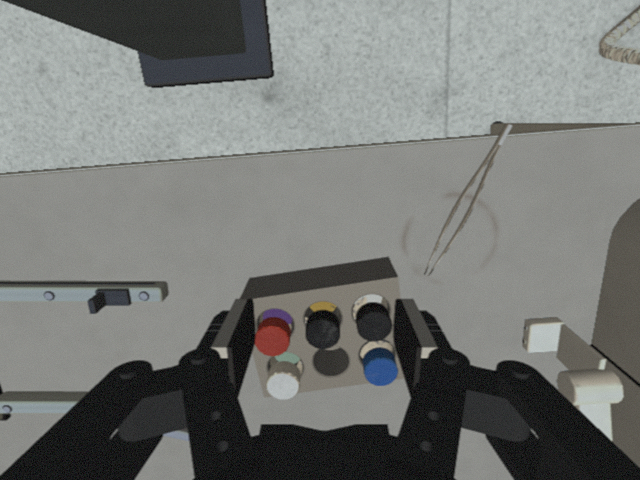

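The wrist view shows the carrier at (325,340), between the fingers in perspective, with rail_near at left and the keeper at (110,298). Next I'll check that the descent column below the TCP is clear.

Run:
```python
from h import *
p=tool()[0]; print(proj('w1',[p,[p[0],p[1],.026],[p[0],p[1],.042]]))
o=[onz('w1',q,.042) for q in[(250,292),(397,277)]]; d=np.load('dock.npy')
print([ (rel(d,[*q,0])*1e3).round(1) for q in o])
# refit with wrist near top edge + rail near end
r=[(rel(d,[*onz('w1',q,.016),0])*1e3).round(1) for q in [(163,283),(167,300),(0,284),(0,300)]];print(r)
```

```text
[[324.86908817 318.66793587]
 [324.29118189 232.38891772]
 [324.33555348 239.01341361]]
[array([ -80.4,  -73.8, 1644.4]), array([-188.8,  -85.5, 1644.4])]
[array([  -4.2,  -69.3, 1644.4]), array([  -5.4,  -53.9, 1644.4]), array([ 128.6,  -69. , 1644.4]), array([ 132.7,  -54.5, 1644.4])]
```

pendant(increments=[{"xyz":[0, 0, 0.82]}, {"xyz":[0, 0, 0.82]}, {"xyz":[0, 0, 0.8]}, {}])

```text
time_s: 1.55
eef_pos: [0.3739, 0.3082, 0.0247]
ee_rot: [-0.112, -3.131, 0.007]
contact_force: [-1.9, -0.1, 0.4]
width: 0.06
finger_force: 0.0
```

In the tool's units: -0.006 m is -0.12, -0.004 m is -0.08.

pendant(increments=[{"xyz":[-0.12, 0, 0]}, {"xyz":[-0.12, 0, 0]}, {"xyz":[-0.12, 0, 0]}, {"xyz":[-0.08, 0, 0]}, {"xyz":[-0.08, 0, 0]}, {}])

```text
time_s: 2.15
eef_pos: [0.4049, 0.3069, 0.0294]
ee_rot: [0.117, 3.139, 0.001]
contact_force: [-2.2, 0.1, 1.4]
width: 0.0597
finger_force: 1.1
```

Run:
```python
from h import *
go(-.135,-.07,.026,180)
```

```text
dock tcp [-136.   -88.3  180. ] z 0.0294 turn -0.001 shift [-0.0183 -0.001   0.0034] world [0.423 0.305 0.026] F [-2.22  0.07  1.44] t 2.15 w 0.0597
```

In the tool's units: -0.004 m is -0.08, -0.003 m is -0.06.

pendant(increments=[{"xyz":[-0.08, 0, 0]}, {"xyz":[-0.08, 0, 0]}, {"xyz":[-0.08, 0, 0]}, {"xyz":[-0.08, 0, 0]}, {"xyz":[-0.08, 0, 0]}, {"xyz":[-0.06, 0, 0]}, {}, {}])

```text
time_s: 2.95
eef_pos: [0.4267, 0.3049, 0.0288]
ee_rot: [-0.116, -3.138, 0.0]
contact_force: [-4.9, 0.4, 4.3]
width: 0.0599
finger_force: 2.5
```

Run:
```python
from h import *
go(-.135,-.058,.028,180)
c=shot('top','t2'); cv2.imwrite('pics/t2c.png',cv2.resize(c['image'][200:312,145:355],None,fx=3.8,fy=3.8,interpolation=cv2.INTER_CUBIC))
```

```text
dock tcp [-135.5  -66.3  180. ] z 0.0288 turn -0.001 shift [-0.0083 -0.0005  0.0008] world [0.435 0.304 0.028] F [-4.91  0.36  4.28] t 2.95 w 0.0599
```

View pics/t2c.png

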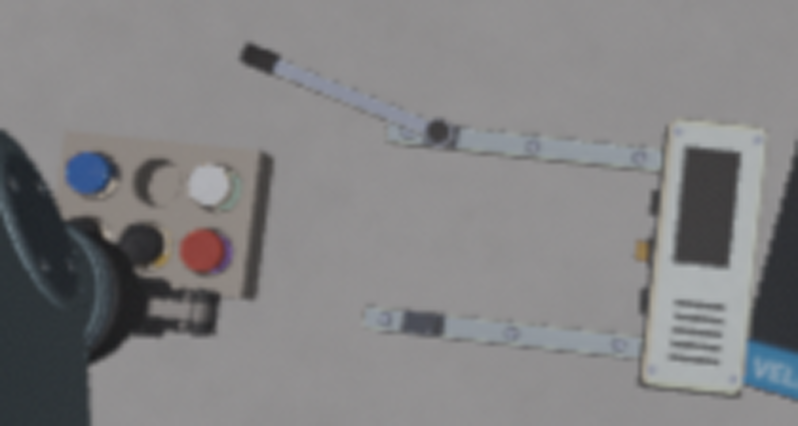

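The carrier is now flush with the fingers. Its visible top corners are (66,133), (262,151) and (249,298).

Run:
```python
from h import *
o=lambda l:(np.array(l,float)+.5)/3.8-.5+[145,200]
d=np.load('dock.npy')
c,r=fit('t2',CAR[:3],o([(66,133),(262,151),(249,298)]),[.4,.3,-1.6]); R=rel(d,c);print('rel',R, np.degrees(R[2]),r.round(1).tolist())
print(tool()[0], tool()[0][:2]-c[:2])
```

```text
rel [-0.12720152 -0.01025672  0.02343156] 1.3425296033857315 [[0.2, 0.3], [0.2, -0.4], [-0.4, 0.0]]
[0.42674609 0.30486959 0.02882025] [-0.05531641  0.01239998]
```

In the tool's units: -0.004 m is -0.08, -0.0023 m is -0.046.

pendant(increments=[{"xyz":[-0.08, 0, 0]}, {"xyz":[-0.08, 0, 0]}, {"xyz":[-0.046, 0, 0]}, {}, {}])

```text
time_s: 3.5
eef_pos: [0.437, 0.304, 0.0287]
ee_rot: [-0.116, -3.138, 0.001]
contact_force: [-5.5, -0.1, 4.1]
width: 0.0597
finger_force: 2.6
```

Run:
```python
from h import *
go(-.135,-.056,.028,180)
```

```text
dock tcp [-135.4  -56.   180. ] z 0.0287 turn -0.000 shift [-0.     -0.0004  0.0007] world [0.437 0.304 0.028] F [-5.54 -0.07  4.1 ] t 3.5 w 0.0597
```

In the tool's units: -0.045 m is -0.9, 0.025 m is 0.5, -0.15 rad / 3.1416 = -0.0477.

pendant(increments=[{"xyz":[0.2, 0, 0]}, {"xyz":[0.5, 0, 0]}, {"xyz":[0.5, 0, -0.4]}, {"xyz":[0, 0, -0.9], "rz":-0.0477}, {"xyz":[0, 0, -0.9], "rz":-0.0477}, {"rz":-0.0477}, {"rz":-0.0477}, {"rz":-0.0477}], jaw=0.05)

```text
time_s: 4.3
eef_pos: [0.3784, 0.3089, 0.1394]
ee_rot: [-1.05, 2.957, -0.0]
contact_force: [-0.8, -0.3, 0.1]
width: 0.05
finger_force: 0.0
```

pendant(increments=[{"rz":-0.0477}, {"rz":-0.0477}, {"rz":-0.0477}, {"rz":-0.0477}, {"rz":-0.0477}, {"rz":-0.0226}, {}, {}])

```text
time_s: 5.1
eef_pos: [0.378, 0.3087, 0.1387]
ee_rot: [-2.135, 2.303, -0.001]
contact_force: [0.6, -0.3, 0.2]
width: 0.0502
finger_force: 0.0
```

Run:
```python
from h import *
go(-.23,0,.13,-90); print(robot.read_state()['joint_pos'].round(2))
c=shot('top','t3'); cv2.imwrite('pics/t3c.png',cv2.resize(c['image'][200:312,145:355],None,fx=3.8,fy=3.8,interpolation=cv2.INTER_CUBIC))
```

```text
dock tcp [-135.8 -115.2  269.9] z 0.1387 turn -0.002 shift [-0.0942 -0.1152  0.0088] world [0.5   0.394 0.13 ] F [ 0.63 -0.35  0.19] t 5.1 w 0.0502
[ 0.46  0.24  1.82 -0.    1.07 -2.61]
```

View pics/t3c.png

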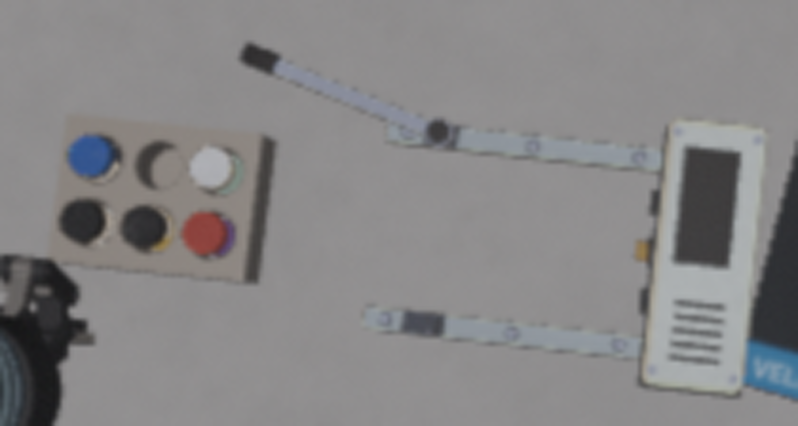

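Carrier corners are (71,114), (266,135), (249,282) and (52,262), nearly parallel to the rails. I'll refine carrier and dock with sub-pixel edges in this same image.

Add to h.py:
```python
def refine(f,segs,q):
    "segs: local mm endpoint pairs; subpixel gradient edges near the predicted segments"
    g=cv2.GaussianBlur(cv2.cvtColor(cv2.imread('pics/'+f+'.png'),cv2.COLOR_BGR2GRAY).astype(np.float32),(0,0),.7)
    def W(q,L):
        L=np.array(L)/1000; c,s=np.cos(q[2]),np.sin(q[2]); return np.c_[q[0]+c*L[:,0]-s*L[:,1],q[1]+s*L[:,0]+c*L[:,1],L[:,2]]
    q=np.array(q,float); t=np.arange(-2.4,2.45,.2)
    for it in range(4):
        P=[];N=[];M=[];E=[]
        for k,(a,b) in enumerate(segs):
            L=np.linspace(a,b,25)[2:-2]; uv=proj(f,W(q,L)); n=uv[-1]-uv[0]; n=np.array([-n[1],n[0]])/np.hypot(*n)
            s=uv[:,None]+t[None,:,None]*n; pr=cv2.remap(g,s[...,0].astype(np.float32),s[...,1].astype(np.float32),cv2.INTER_CUBIC)
            gr=np.abs(np.gradient(pr,axis=1)).mean(0)*np.exp(-(t/2)**2); j=gr.argmax()
            w=np.where(abs(t-t[j])<.7,gr-0,0); E.append((round((w*t).sum()/w.sum(),2),round(gr[j],1)))
            P.append(L);N.append(np.repeat(n[None],len(L),0));M.append(uv+n*E[-1][0])
        P,N,M=map(np.concatenate,(P,N,M))
        q=least_squares(lambda x:((proj(f,W(x,P))-M)*N).sum(1),q,x_scale=[.01,.01,.05],loss='soft_l1',f_scale=.3).x
    return q,E
Z=42
CSEG=[((-60,45,Z),(60,45,Z)),((60,45,Z),(60,-45,Z)),((60,-45,Z),(-60,-45,Z)),((-60,-45,Z),(-60,45,Z))]
DSEG=[((50,65,16),(168,65,16)),((50,51,16),(168,51,16)),((0,-51,16),(20,-51,16)),((48,-51,16),(168,-51,16)),((0,-65,16),(168,-65,16)),((0,51,16),(0,65,16)),((0,-51,16),(0,-65,16)),((172,-70,61),(172,75,61)),((236,-70,61),(236,75,61))]
```

Run:
```python
from h import *
o=lambda l:(np.array(l,float)+.5)/3.8-.5+[145,200]
d0=np.load('dock.npy')
c0,r=fit('t3',CAR,o([(71,114),(266,135),(249,282),(52,262)]),[.4,.3,-1.6]); R=rel(d0,c0);print('rel hand',R, np.degrees(R[2]),r.round(1).tolist())
for f in('top0','t3'):
    d,E=refine(f,DSEG,d0);print(f,'dock',d,E)
c,E=refine('t3',CSEG,c0);print('car',c,E)
for dd in(d0,d): R=rel(dd,c);print((R*[1e3,1e3,57.3]).round(2))
np.save('dock1.npy',d)
```

```text
rel hand [-0.12689392  0.00063197  0.00296199] 0.16970973622412025 [[0.1, 0.2], [0.2, -0.2], [-0.2, -0.0], [-0.2, 0.0]]
top0 dock [ 0.4822996  0.1631528 -1.6449635] [(np.float64(0.41), np.float64(1.0)), (np.float64(-0.45), np.float64(1.9)), (np.float64(0.02), np.float64(1.0)), (np.float64(0.41), np.float64(1.0)), (np.float64(-0.56), np.float64(1.9)), (np.float64(0.19), np.float64(0.5)), (np.float64(-0.01), np.float64(0.6)), (np.float64(0.59), np.float64(5.4)), (np.float64(-0.81), np.float64(2.8))]
t3 dock [ 0.48235101  0.16332525 -1.64463138] [(np.float64(0.4), np.float64(1.0)), (np.float64(-0.58), np.float64(2.0)), (np.float64(0.03), np.float64(1.0)), (np.float64(0.4), np.float64(1.0)), (np.float64(-0.57), np.float64(1.9)), (np.float64(0.03), np.float64(0.6)), (np.float64(-0.03), np.float64(0.6)), (np.float64(0.59), np.float64(5.5)), (np.float64(-0.8), np.float64(2.9))]
car [ 0.49214885  0.29196191 -1.64140168] [(np.float64(-0.39), np.float64(0.6)), (np.float64(0.61), np.float64(4.6)), (np.float64(-0.42), np.float64(1.7)), (np.float64(0.6), np.float64(2.1))]
[-127.44   -0.16    0.17]
[-129.01    0.28    0.19]
```

```bash
cp dock1.npy dock.npy
```

pendant(increments=[{"xyz":[-0.472, -0.576, 0]}, {"xyz":[-0.472, -0.576, 0]}, {"xyz":[-0.472, -0.576, 0]}, {"xyz":[-0.472, -0.576, 0]}, {"xyz":[0, 0, 0.72]}, {"xyz":[0, 0, 0.72]}, {"xyz":[0, 0, 0.72]}, {}])

```text
time_s: 5.95
eef_pos: [0.496, 0.3923, 0.025]
ee_rot: [2.13, -2.295, -0.004]
contact_force: [-0.6, -0.8, 0.5]
width: 0.0498
finger_force: 0.0
```

pendant(increments=[{}, {}])

```text
time_s: 6.15
eef_pos: [0.5011, 0.3952, 0.0328]
ee_rot: [-2.135, 2.299, -0.002]
contact_force: [-0.5, -0.8, 0.8]
width: 0.0498
finger_force: 0.0
```

Run:
```python
from h import *
go(-.203,0,.03,-90)
```

```text
dock tcp [-232.6    1.6  270. ] z 0.0328 turn -0.000 shift [0.0296 0.0016 0.0027] world [0.497 0.366 0.03 ] F [-0.54 -0.85  0.8 ] t 6.15 w 0.0498
```

In the tool's units: 0.01 m is 0.2, 0.005 m is 0.1.

pendant(increments=[{"xyz":[0.2, 0.016, 0.02]}, {"xyz":[0.2, 0.016, 0.02]}, {"xyz":[0.12, 0, 0]}, {"xyz":[0.06, 0, 0]}, {"xyz":[0.06, 0, 0]}, {"xyz":[0.06, 0, 0]}, {"xyz":[0.08, 0, 0]}, {"xyz":[0.1, 0, 0]}])

```text
time_s: 6.95
eef_pos: [0.4955, 0.3516, 0.0291]
ee_rot: [-2.137, 2.299, 0.0]
contact_force: [-0.0, 6.4, 1.8]
width: 0.0502
finger_force: 2.6
```

pendant(increments=[{"xyz":[0.1, 0, 0]}, {"xyz":[0.1, 0, 0]}, {"xyz":[0.1, 0, 0]}, {"xyz":[0.1, 0, 0]}, {"xyz":[0.1, 0, 0]}, {"xyz":[0.08, 0, 0]}, {"xyz":[0.04, 0, 0]}, {}])

```text
time_s: 7.75
eef_pos: [0.4932, 0.3201, 0.0291]
ee_rot: [-2.137, 2.3, -0.001]
contact_force: [0.6, 3.9, 2.5]
width: 0.05
finger_force: 1.9
```

Run:
```python
from h import *
go(-.133,0,.03,-90)
c=shot('top','t4'); cv2.imwrite('pics/t4c.png',cv2.resize(c['image'][200:312,145:355],None,fx=3.8,fy=3.8,interpolation=cv2.INTER_CUBIC))
```

```text
dock tcp [-157.1   -0.7  270. ] z 0.0291 turn 0.000 shift [ 0.0241 -0.0007 -0.0009] world [0.492 0.296 0.03 ] F [0.56 3.91 2.46] t 7.75 w 0.05
```

View pics/t4c.png

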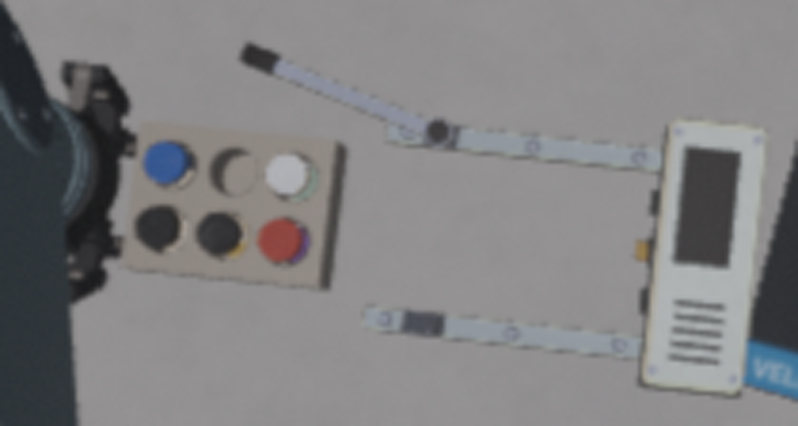

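The carrier is at top corners (139,121), (336,143), (321,288), (122,269), just before the mouth. I'll refine.

Run:
```python
from h import *
o=lambda l:(np.array(l,float)+.5)/3.8-.5+[145,200]
d=np.load('dock.npy')
c0,r=fit('t4',CAR,o([(139,121),(336,143),(321,288),(122,269)]),[.4,.3,-1.6]); print(rel(d,c0)*[1e3,1e3,57.3])
c,E=refine('t4',CSEG[:3],c0);print((rel(d,c)*[1e3,1e3,57.3]).round(2),E)
```

```text
[-85.71282916   1.24755547   0.42265241]
[-86.12   0.8    0.42] [(np.float64(-0.41), np.float64(0.5)), (np.float64(0.0), np.float64(5.5)), (np.float64(-0.4), np.float64(1.8))]
```

In the tool's units: 0.007 m is 0.14, 0.006 m is 0.12, 0.005 rad / 3.1416 = 0.0016.

pendant(increments=[{"xyz":[0.08, 0, 0], "rz":0.0016}, {"xyz":[0.12, 0.002, 0]}, {"xyz":[0.14, 0.002, 0]}, {"xyz":[0.14, 0.002, 0]}, {"xyz":[0.14, 0.002, 0]}, {"xyz":[0.14, 0.002, 0]}, {"xyz":[0.14, 0.002, 0]}, {"xyz":[0.14, 0.002, 0]}])

```text
time_s: 8.6
eef_pos: [0.4884, 0.2685, 0.029]
ee_rot: [-2.131, 2.305, -0.0]
contact_force: [0.5, 5.5, 3.7]
width: 0.0499
finger_force: 3.1
```

pendant(increments=[{"xyz":[0.14, 0, 0]}, {"xyz":[0.14, 0, 0]}, {"xyz":[0.14, 0, 0]}, {"xyz":[0.12, 0, 0]}, {"xyz":[0.06, 0, 0]}, {}])

```text
time_s: 9.2
eef_pos: [0.4858, 0.238, 0.0288]
ee_rot: [-2.132, 2.307, -0.001]
contact_force: [1.4, 3.5, 2.7]
width: 0.05
finger_force: 1.8
```

Run:
```python
from h import *
go(-.05,0,.03,-90)
shot('top','t5'); d=np.load('dock.npy'); x=tool()[0]
X=rel(d,[*x[:2],0])[0]+.071; a=d[2]
c0=[d[0]+np.cos(a)*X,d[1]+np.sin(a)*X,a]
for sl in (slice(0,3),slice(1,3)):
    c,E=refine('t5',[((-40,45,42),(40,45,42)),CSEG[1],((-60,-45,42),(40,-45,42))][sl],c0);print((rel(d,c)*[1e3,1e3,57.3]).round(2),E)
```

```text
dock tcp [-74.7  -2.  269.7] z 0.0288 turn -0.005 shift [ 0.0247 -0.002  -0.0012] world [0.486 0.213 0.03 ] F [1.41 3.52 2.71] t 9.2 w 0.05
[-4.29 -0.09  1.89] [(np.float64(-0.4), np.float64(0.9)), (np.float64(0.02), np.float64(4.5)), (np.float64(0.4), np.float64(1.3))]
[-4.56 -1.57  0.  ] [(np.float64(0.17), np.float64(4.9)), (np.float64(0.03), np.float64(1.5))]
```

Run:
```python
import cv2
i=cv2.imread('pics/t5.png')[222:296,195:295]
i=cv2.convertScaleAbs(cv2.resize(i,None,fx=8,fy=8,interpolation=cv2.INTER_CUBIC),alpha=1.5,beta=-60)
cv2.imwrite('pics/t5c.png',i)
```

```text
(no output)
```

View pics/t5c.png

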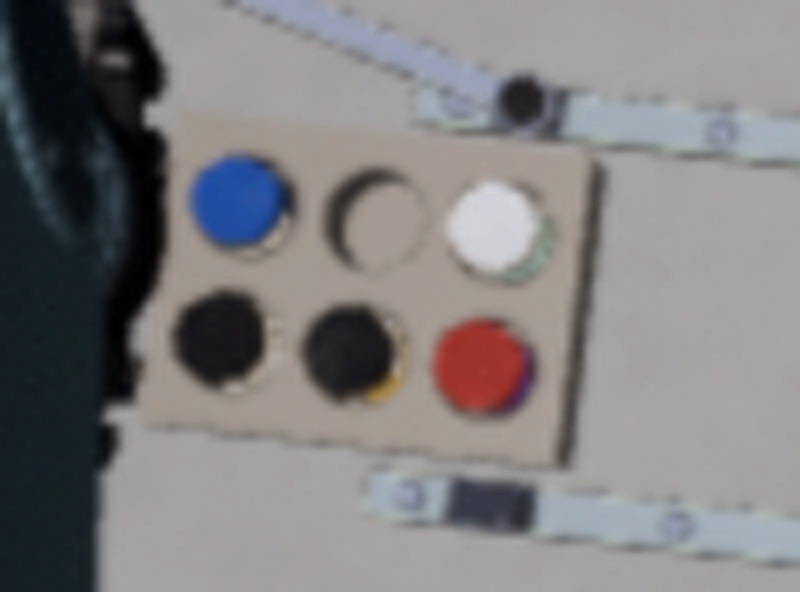

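The carrier corners are (180,116), (594,155), (560,467) and (145,425). The front end is inside the mouth with gaps on both sides.

Run:
```python
from h import *
o=lambda l:(np.array(l,float)+.5)/8-.5+[195,222]
d=np.load('dock.npy')
c0,r=fit('t5',CAR,o([(180,116),(594,155),(560,467),(145,425)]),[.4,.3,-1.6]); print(rel(d,c0)*[1e3,1e3,57.3],r.round(1).tolist())
def lo(*p): return [(rel(d,[*onz('t5',q,z),0])[:2]*1e3).round(1).tolist() for q,z in zip(o([a[:2] for a in p]),[a[2] for a in p])]
print('rail near inner',lo((375,467,.016),(560,485,.016),(790,508,.016)),'far inner',lo((416,124,.016),(570,140,.016),(790,160,.016)))
print('carrier near edge',lo((145,425,.042),(350,447,.042),(560,467,.042)),'far',lo((180,116,.042),(390,136,.042),(594,155,.042)))
c,E=refine('t5',[CSEG[0],CSEG[1],CSEG[2]],c0);print((rel(d,c)*[1e3,1e3,57.3]).round(2),E)
```

```text
[-2.73949036 -0.14788582  0.38799757] [[0.1, -0.1], [0.1, -0.1], [0.1, 0.0], [-0.2, 0.2]]
rail near inner [[0.7, -49.7], [55.0, -49.4], [122.3, -49.1]] far inner [[0.6, 51.5], [46.3, 51.4], [111.3, 52.1]]
carrier near edge [[-62.0, -45.0], [-2.9, -45.2], [57.4, -44.7]] far [[-63.2, 44.1], [-2.2, 44.5], [56.8, 45.0]]
[-4.28 -0.11  0.39] [(np.float64(-0.6), np.float64(1.1)), (np.float64(0.02), np.float64(4.8)), (np.float64(-0.57), np.float64(1.2))]
```

In the tool's units: 0.007 m is 0.14, 0.005 m is 0.1.

pendant(increments=[{"xyz":[0.08, 0, 0]}, {"xyz":[0.14, -0.002, 0]}, {"xyz":[0.14, -0.002, 0]}, {"xyz":[0.14, -0.002, 0]}, {"xyz":[0.14, -0.002, 0]}, {"xyz":[0.14, -0.002, 0]}, {"xyz":[0.14, -0.002, 0]}, {"xyz":[0.1, 0, 0]}])

```text
time_s: 10.05
eef_pos: [0.4821, 0.1874, 0.0287]
ee_rot: [-2.132, 2.307, 0.001]
contact_force: [0.9, 6.4, 4.3]
width: 0.0502
finger_force: 3.3
```

pendant(increments=[{"xyz":[0.1, -0.002, 0]}, {"xyz":[0.06, 0, 0]}, {}])

```text
time_s: 10.35
eef_pos: [0.4815, 0.1792, 0.0286]
ee_rot: [2.132, -2.307, -0.0]
contact_force: [0.9, 4.0, 2.8]
width: 0.0501
finger_force: 1.9
```

Run:
```python
from h import *
go(-.015,0,.03,-90)
shot('top','t6'); d=np.load('dock.npy'); x=tool()[0]
X=rel(d,[*x[:2],0])[0]+.071; a=d[2]+.006
for y in (-.001,.0,.001):
    c0=[d[0]+np.cos(a)*X-np.sin(a)*y,d[1]+np.sin(a)*X+np.cos(a)*y,a]
    c,E=refine('t6',CSEG[:3],c0);print((rel(d,c)*[1e3,1e3,57.3]).round(2),E)
```

```text
dock tcp [-15.7  -2.1 269.7] z 0.0286 turn -0.005 shift [ 0.0007 -0.0021 -0.0014] world [0.483 0.178 0.03 ] F [0.91 3.96 2.85] t 10.35 w 0.0501
[54.01 -0.23  0.35] [(np.float64(-0.61), np.float64(1.5)), (np.float64(0.02), np.float64(3.2)), (np.float64(-0.59), np.float64(1.0))]
[54.01 -0.11  0.35] [(np.float64(-0.61), np.float64(1.5)), (np.float64(0.02), np.float64(3.2)), (np.float64(-0.44), np.float64(1.0))]
[54.02  2.04  0.35] [(np.float64(0.16), np.float64(1.7)), (np.float64(0.02), np.float64(3.2)), (np.float64(0.2), np.float64(1.0))]
```

The rows are not in the units I measure in: shifts go in shares of 50 mm and turns go in shares of pi rad. I convert before sending: 0.007 m is 0.14, 0.006 m is 0.12.

pendant(increments=[{"xyz":[0.08, 0, 0]}, {"xyz":[0.14, -0.002, 0]}, {"xyz":[0.14, -0.002, 0]}, {"xyz":[0.14, -0.002, 0]}, {"xyz":[0.14, -0.002, 0]}, {"xyz":[0.12, 0, 0]}, {"xyz":[0.08, 0, 0]}, {"xyz":[0.04, 0, 0]}])

```text
time_s: 11.2
eef_pos: [0.4782, 0.1355, 0.0285]
ee_rot: [2.132, -2.307, -0.001]
contact_force: [0.6, 6.8, 4.4]
width: 0.05
finger_force: 3.2
```

pendant(increments=[{"xyz":[0.03, 0, 0]}, {"xyz":[0.03, 0, 0]}, {"xyz":[0.03, 0, 0]}, {}])

```text
time_s: 11.6
eef_pos: [0.4778, 0.1312, 0.0285]
ee_rot: [2.132, -2.307, -0.001]
contact_force: [0.5, 5.6, 3.5]
width: 0.0497
finger_force: 2.8
```

Run:
```python
from h import *
go(.037,0,.03,-90)
```

```text
dock tcp [ 32.4  -2.2 269.7] z 0.0285 turn -0.005 shift [ 0.0046 -0.0022 -0.0015] world [0.48  0.126 0.03 ] F [0.53 5.61 3.48] t 11.6 w 0.0497
```

In the tool's units: 0.001 m is 0.02.

pendant(increments=[{"xyz":[0.02, 0, 0]}, {"xyz":[0.02, 0, 0]}, {"xyz":[0.02, 0, 0]}, {}])

```text
time_s: 12.0
eef_pos: [0.4776, 0.1283, 0.0285]
ee_rot: [-2.132, 2.307, 0.001]
contact_force: [0.3, 6.3, 3.4]
width: 0.0503
finger_force: 3.2
```

pendant(increments=[{"xyz":[0.02, 0, 0]}, {"xyz":[0.01, 0, 0]}, {}])

```text
time_s: 12.3
eef_pos: [0.4776, 0.1279, 0.0285]
ee_rot: [-2.131, 2.306, 0.003]
contact_force: [1.6, 12.0, 4.5]
width: 0.05
finger_force: 5.9
```

In the tool's units: 0.0005 m is 0.01.

pendant(increments=[{"xyz":[0.01, 0, 0]}, {"xyz":[0.01, 0, 0]}, {}])

```text
time_s: 12.6
eef_pos: [0.4777, 0.1278, 0.0285]
ee_rot: [-2.129, 2.306, 0.004]
contact_force: [2.6, 16.1, 3.9]
width: 0.0503
finger_force: 8.2
```

In the tool's units: -0.045 m is -0.9, -0.03 m is -0.6.

pendant(increments=[{"xyz":[-0.1, 0, 0]}, {"xyz":[-0.4, 0, 0]}, {"xyz":[-0.6, 0, 0]}, {"xyz":[-0.6, 0, -0.4]}, {"xyz":[0, 0, -0.9]}, {"xyz":[0, 0, -0.9]}, {}, {}], jaw=0)

```text
time_s: 13.4
eef_pos: [0.4843, 0.2096, 0.1389]
ee_rot: [2.133, -2.307, 0.002]
contact_force: [-0.8, -0.2, -0.2]
width: 0.0001
finger_force: 0.0
```

Run:
```python
from h import *
shot('top','t7'); d=np.load('dock.npy'); a=d[2]+.003; X=.107
c0=[d[0]+np.cos(a)*X,d[1]+np.sin(a)*X,a]
c,E=refine('t7',CSEG,c0);print((rel(d,c)*[1e3,1e3,57.3]).round(2),E)
go(-.038,.111,.14,-90);print(robot.read_state()['joint_pos'].round(2))
piv=np.array([35,58.])
P=[(-38,111)]+[tuple(piv+85*np.array([np.cos(t),np.sin(t)])-16*np.array([-np.sin(t),np.cos(t)])) for t in np.radians([163,180,195,210,225,240,255,270])]
print(np.round(P,1).tolist()); print(np.diff(P,axis=0).round(1).tolist())
```

```text
[106.44  -0.47   0.17] [(np.float64(-0.4), np.float64(1.5)), (np.float64(0.0), np.float64(4.3)), (np.float64(-0.44), np.float64(1.1)), (np.float64(-0.19), np.float64(0.3))]
dock tcp [-46.   -2.4 269.8] z 0.1377 turn -0.005 shift [ 0.008  -0.1134 -0.0025] world [0.596 0.193 0.14 ] F [-0.39 -0.12 -0.09] t 13.45 w 0.0
[ 0.2   0.31  1.73 -0.    1.1  -2.87]
[[-38.0, 111.0], [-41.6, 98.2], [-50.0, 74.0], [-51.2, 51.5], [-46.6, 29.4], [-36.4, 9.2], [-21.4, -7.6], [-2.5, -20.0], [19.0, -27.0]]
[[-3.6, -12.8], [-8.4, -24.2], [-1.2, -22.5], [4.6, -22.1], [10.2, -20.1], [15.1, -16.8], [18.9, -12.4], [21.5, -7.0]]
```

In the tool's units: -0.0378 m is -0.756, 0.0027 m is 0.054.

pendant(increments=[{"xyz":[0.054, -0.756, 0]}, {"xyz":[0.054, -0.756, 0]}, {"xyz":[0.054, -0.756, 0]}, {}, {"xyz":[0, 0, 0.72]}, {"xyz":[0, 0, 0.72]}, {"xyz":[0, 0, 0.72]}, {}])

```text
time_s: 14.25
eef_pos: [0.5902, 0.1918, 0.0233]
ee_rot: [2.123, -2.298, -0.013]
contact_force: [-1.7, 0.1, -0.5]
width: -0.0002
finger_force: 0.0
```

pendant(increments=[{}, {}])

```text
time_s: 14.45
eef_pos: [0.5976, 0.1931, 0.0319]
ee_rot: [-2.131, 2.306, -0.002]
contact_force: [0.1, 0.1, 0.9]
width: 0.0
finger_force: 0.0
```

Run:
```python
from h import *
go(-.0416,.0982,.03,-90)
shot('wrist','w8')
```

```text
dock tcp [-38.2 112.7 269.7] z 0.0319 turn -0.005 shift [-0.0034  0.0145  0.0019] world [0.583 0.198 0.03 ] F [0.06 0.1  0.9 ] t 14.45 w 0.0
```

In the tool's units: 0.0072 m is 0.144, 0.006 m is 0.12.

pendant(increments=[{"xyz":[-0.034, 0.144, 0.04]}, {"xyz":[-0.034, 0.144, 0.04]}, {"xyz":[-0.042, 0.12, 0]}, {"xyz":[-0.042, 0.12, 0]}, {"xyz":[-0.042, 0.12, 0]}, {"xyz":[-0.042, 0.12, 0]}])

```text
time_s: 15.1
eef_pos: [0.5589, 0.2081, 0.0266]
ee_rot: [-2.133, 2.307, -0.0]
contact_force: [0.3, -0.4, -0.4]
width: 0.0
finger_force: 0.3
```

pendant(increments=[{"xyz":[-0.006, 0.112, 0]}, {"xyz":[-0.006, 0.112, 0]}, {"xyz":[-0.006, 0.112, 0]}, {"xyz":[-0.006, 0.112, 0]}, {"xyz":[0.022, 0.11, 0]}, {"xyz":[0.022, 0.11, 0]}, {"xyz":[0.022, 0.11, 0]}, {"xyz":[0.022, 0.11, 0]}])

```text
time_s: 15.9
eef_pos: [0.5144, 0.208, 0.0265]
ee_rot: [2.132, -2.307, 0.0]
contact_force: [0.7, -0.5, -0.1]
width: -0.0
finger_force: 0.2
```

Run:
```python
from h import *
go(-.0466,.0294,.028,-90)
```

```text
dock tcp [-46.9  28.7 269.7] z 0.0265 turn -0.005 shift [ 0.0003 -0.0007 -0.0015] world [0.515 0.208 0.028] F [ 0.73 -0.47 -0.07] t 15.9 w -0.0
```

In the tool's units: 0.005 m is 0.1, 0.0042 m is 0.084.

pendant(increments=[{"xyz":[0.05, 0.1, 0]}, {"xyz":[0.05, 0.1, 0]}, {"xyz":[0.05, 0.1, 0]}, {"xyz":[0.05, 0.1, 0]}, {"xyz":[0.076, 0.084, 0]}, {"xyz":[0.076, 0.084, 0]}, {"xyz":[0.076, 0.084, 0]}, {"xyz":[0.076, 0.084, 0]}])

```text
time_s: 16.7
eef_pos: [0.4759, 0.1855, 0.0265]
ee_rot: [-2.132, 2.307, -0.0]
contact_force: [1.4, -0.2, -0.3]
width: 0.0001
finger_force: 0.2
```

pendant(increments=[{"xyz":[0.094, 0.062, 0]}, {"xyz":[0.094, 0.062, 0]}, {"xyz":[0.094, 0.062, 0]}, {"xyz":[0.094, 0.062, 0]}, {"xyz":[0.1, 0.036, 0]}, {"xyz":[0.08, 0.03, 0]}, {"xyz":[0.06, 0.02, 0]}, {}])

```text
time_s: 17.5
eef_pos: [0.4569, 0.1561, 0.0265]
ee_rot: [2.132, -2.307, -0.0]
contact_force: [-0.2, 0.2, 0.4]
width: 0.0003
finger_force: 0.0
```

Run:
```python
from h import *
go(.019,-.027,.028,-90)
```

```text
dock tcp [  9.1 -24.8 269.7] z 0.0265 turn -0.005 shift [ 0.0099  0.0022 -0.0015] world [0.454 0.146 0.028] F [-0.23  0.23  0.36] t 17.5 w 0.0003
```

In the tool's units: 0.003 m is 0.06, 0.002 m is 0.04.

pendant(increments=[{"xyz":[0.06, 0.01, 0]}, {"xyz":[0.04, 0.01, 0]}, {"xyz":[0.04, 0.01, 0]}, {"xyz":[0.02, 0, 0]}, {"xyz":[0.02, 0, 0]}, {}])

```text
time_s: 18.1
eef_pos: [0.4548, 0.1478, 0.0265]
ee_rot: [-2.132, 2.307, 0.001]
contact_force: [0.1, 2.2, -0.3]
width: 0.0002
finger_force: 1.0
```

pendant(increments=[{"xyz":[0.02, 0, 0]}, {"xyz":[0.02, 0, 0]}, {}])

```text
time_s: 18.4
eef_pos: [0.4548, 0.1476, 0.0266]
ee_rot: [-2.129, 2.306, 0.003]
contact_force: [0.1, 12.8, -0.4]
width: 0.0
finger_force: 5.9
```

The bar is stalled on its stop at 12.8 N. I'll retreat, lift and check.

In the tool's units: -0.045 m is -0.9, -0.03 m is -0.6.

pendant(increments=[{"xyz":[-0.1, 0, 0]}, {"xyz":[-0.6, 0, 0]}, {"xyz":[-0.6, 0, 0]}, {"xyz":[-0.6, 0, -0.4]}, {"xyz":[0, 0, -0.9]}, {"xyz":[-0.6, 0, -0.6]}, {}, {}])

```text
time_s: 19.2
eef_pos: [0.4647, 0.2705, 0.1219]
ee_rot: [-2.134, 2.305, -0.002]
contact_force: [-0.2, -0.6, -0.9]
width: -0.0
finger_force: 0.0
```

Run:
```python
from h import *
c=shot('top','t9'); i=c['image'][215:310,200:345]
cv2.imwrite('pics/t9c.png',cv2.resize(i,None,fx=5.5,fy=5.5,interpolation=cv2.INTER_CUBIC))
print(robot.read_state()['contact_force'])
```

```text
[-0.40009745 -0.61912258  0.16778328]
```

View pics/t9c.png

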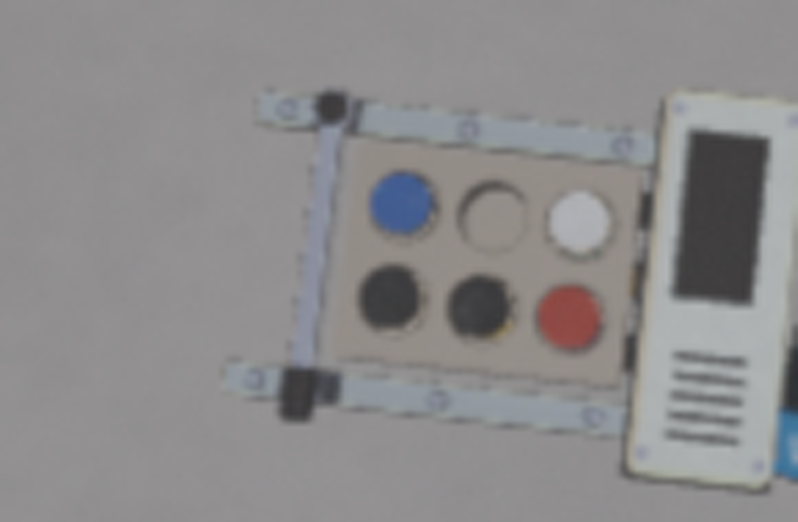

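The carrier is home against the bumpers with its front edge at about (640,170) to (620,385). The bar runs straight across from the pivot at (331,107) to its pad at (297,393), and all five vials are upright.

```bash
python3 -c "
from station import robot, cams, workorder
print(workorder.job_done())"
```

```text
the job is handed in; nothing more can be done
None
```

I handed the job in at about 19 s: the carrier is home against the bumpers, the retaining bar is shut on its stop, and all five vials look upright in the last top view; handing in returned no verdict.

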